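Free the seized stopper of the wide-mouth reagent bottle

ROBOT

A 6-joint arm with a two-finger parallel gripper is mounted at the origin on the work surface. World frame = base frame: x ahead of the robot, y to its left, z up, the work surface at z = 0. Lengths are in m, angles in rad, forces in N, time in s.
With the tool pointing down it reaches from about 0.35 to 0.85 m from the base axis. Payload 8.1 kg.
Tool frame: the origin (TCP) lies at the very end of the fingers, on their centre line; the grasp point (between the pads) lies 19 mm behind it; z points along the fingers, y is the line along which they close (so a half turn about z gives the same grasp; the last joint's range is limited). The gripper opens to 93 mm and grips with 3 to 60 N. Pads are 15 mm wide; open, the fingers measure 128 mm over their backs; the gripper's body (75 mm by 188 mm) begins 65 mm behind the grasp point.
Start: joints at [-1.334, 0.13, 1.488, -0, 1.523, -0.085], TCP at [0.19, -0.569, 0.219] pointing down, gripper open.
Joint ranges: [-2.96, 2.96], [-0.89, 2.26], [0.02, 2.5], [-1.34, 4.48], [0, 2.73], [-2.66, 2.66]. Speed limits (rad/s): [2.39, 2.39, 2.79, 3.14, 3.14, 3.14].

INTERFACE

Orientations are given as a rotation vector (axis times angle).
In Python, from plant import robot gives the robot as it stands. The module is installed in compiled form; this text tells all that it offers.
- The arm moves only by the tool play_rows, never from a script. Its argument "increments" is text: rows parted by semicolons, each of 5 numbers parted by spaces: the shift along the tool's x, y, z in mm, then the turn about the tool's z in degrees, then the closure, from -1 (fully open) to 1 (shut). In form: dx dy dz yaw claw; .... A call has 1 to 20 rows; each row is the pose to reach, as a shift and turn from the pose commanded when the call began, along the tool's axes at that moment; what a row does not reach only later rows make up. A row lasts 1/10 s, in which the tool goes at most 50 mm and 8.59 degrees, less where a joint would pass 70% of its speed; a pose out of reach is approached as far as the arm can. A call with a gripper value outside its range is refused whole. The fingers move at their own pace and stop on an object; "force" is the grip in N (left out, the last holds). Time passes only in rows, so rows that repeat a pose let the fingers close. It gives the time, the measured TCP pose, the force, the opening and the grip force at its end, in the units of the state.
- robot.read_state(): the state, without advancing time (a new reading comes with each control period).
- robot.read_camera(name): name is "scene" or "top"; returns the picture (400x640x3 uint8, blue, green, red); there is no depth.
- robot.calibration(name): a dict with "vertical_fov" (degrees; the focal length in pixels is half the picture's height over the tangent of half this angle, whatever the lens; pixels are square), "cx", "cy" (the principal point, pixels), "rvec" (rotation vector, rad) and "tvec" (3), from world to camera coordinates, as OpenCV has them. Camera axes: x right, y down, z forward; pixel columns grow to the right and rows downward; lengths in m; the calibration is good to about 2 mm. A picture is of the moment at which its call begins. calibration takes no time and is no camera call.
- robot.close_job(): hands the job in; it is judged then, once.
Trained networks look in the newest picture that a camera, given by its name, has taken for a name from the list of things; names that differ only in an ending like _2 or _b are one class to them, and where a whole thing is asked for, a point or a joint stands for the part that bears it (a point fixed in the world has none). Each returns a list of dicts, best first, with "conf" (0 to 1); they miss things now and then, are a little off and sometimes report something else, mostly with a low value. They report only what shows in the picture. A call takes as long as a camera call. They do not tell look-alikes from the thing itself.
- robot.recognise(camera, query): "centre" ([x, y, z] in m, in world coordinates, good to about 4 mm: the middle of the surface that is visible of it).
- robot.regions_of(camera, query): "pixels" (400x640 bool, what is visible of it).
- robot.landmark_of(camera, query): "centre" ([x, y, z] in m, in world coordinates, good to about 4 mm: a listed point, or the origin of a listed thing).
The state is a dict: "t": time; "q": joint angles; "dq": joint speeds; "joint_torque": joint torques, N m; "tool_pos": TCP position; "orientation": TCP orientation; "force": force on the tool from outside, world axes, zero at the start; "wrist_torque": the same for the moment, N m; "opening": finger opening in m; "gripper_force": force on a finger pad.
Only numpy, scipy, OpenCV 4.12 (cv2) and the standard library are available. Lean on these libraries where they do the work, as an engineer would, in place of code of your own. Each camera call takes 0.05 s, during which the arm holds its last target. There are 200 camera calls.

TASK

The taper stopper of the squat, wide-mouthed reagent bottle has seized. Twist it to break it free, either way round, then pull it straight up out of the neck and set it down upright in the middle of the round steel dish. Set it down, do not drop it, and leave the stopper of the tall, narrow bottle where it is.

Things in the scene. Friction and masses are not known exactly. Their poses are not given: they have to be found in the camera images.
- wide_stopper: The seized stopper: white plastic, 72 mm tall, 0.15 kg. Round plug 0-30 mm up (40 mm wide at the flat foot, 52 at top), flange 59 mm wide 30-36 mm up, upright flat blade 36-72 mm up, centred: 44 mm wide along x, 12 mm thick along y. Pinch the blade from above across y, fingertips 40 mm or more above the origin. Origin: centre of the foot, 90 mm above the bench when seated; z up.
- squat_bottle: Fixed amber bottle, 96 mm across, in a steel ring; neck 62 mm across, rim 120 mm above the bench. Origin: its axis at bench level; z up. A straight pull does not free its stopper: turn that in place about z, either way, at least 35 degrees (45-60 is good, stops at 75) against 0.25 N m drag; then it lifts freely, clear of the neck 35 mm up. Seized, both x axes are in line.
- dish: Round shallow steel dish, loose, 0.45 kg, 120 mm across outside, 112 mm inside, wall 18 mm high, flat floor 5 mm above the bench. Origin: centre of its underside; z up.
- narrow_stopper: Not to be touched: a smaller white stopper (56 mm tall, flange 36 mm wide, blade 26 by 10 mm) sitting loosely in the fixed tall narrow amber bottle (68 mm across, rim 168 mm above the bench); its top is 200 mm above the bench. Origin: centre of its foot, 144 mm above the bench; z up.
Not all that is in view belongs to the job. Leave any orange look-alike of the wide_stopper alone.

How it is judged:
On the way, in this order (a step that is already met when the one before it is completed fails the run):
1. the wide stopper is turned at least 23 degrees from its seized position while still seated in the squat bottle (angle between the x axis of wide_stopper and the x axis of squat_bottle, either way round above 0.4 rad and z of wide_stopper in the frame of squat_bottle below 0.098 m and horizontal distance between wide_stopper and squat_bottle below 0.01 m).
2. the wide stopper is pulled up clear of the neck, its foot above the rim (z of wide_stopper in the frame of squat_bottle above 0.122 m and horizontal distance between wide_stopper and squat_bottle below 0.04 m).
At the end, for the whole second after the job is handed in: the wide stopper stands upright (within 10 degrees) and at rest on the dish's floor, its axis within 35 mm of the dish's centre, released; the dish lies on the bench; the narrow stopper is within 15 mm of its starting place (horizontal distance between wide_stopper and dish below 0.035 m and z of wide_stopper in the frame of dish below 0.011 m and angle between wide_stopper's own z axis and vertical below 0.17 rad and linear speed of wide_stopper below 0.03 m/s and height (world z) of dish below 0.01 m and distance of narrow_stopper from where it was at the start of the episode below 0.015 m); the robot touches nothing.
It fails at once if the narrow stopper is moved more than 15 mm (distance of narrow_stopper from where it was at the start of the episode above 0.015 m).
It fails at once if the wide stopper is dropped into the dish (falls faster than 0.7 m/s within 50 mm of it) (linear speed of wide_stopper above 0.7 m/s and horizontal distance between wide_stopper and dish below 0.06 m and z of wide_stopper in the frame of dish below 0.05 m).
It also fails if it takes over 42 s, if anything falls off the work surface, if the arm or the gripper's body presses on something with over 40 N, if the wrist force passes 120 N, or if a joint passes its speed limit or range.

## Working session

There is one attempt and no reset: what is moved stays moved. The work goes in short steps, Python scripts to look and compute and a tool call to move; the robot and the scene stay as the last step left them, time stands still between calls to the robot, and variables do not carry over. Pictures are saved under pics/ and viewed, at most 10 in all, crops included, and the job is handed in when it is done.

Besides the shell and the picture viewer there is one more tool, called as name(argument=value, ...) on one line, values as JSON. play_rows: Moves the arm, as the interface text tells. Its arguments: {"type":"object","properties":{"increments":{"type":"string"},"force":{"type":"number"}},"required":["increments"]}

```bash
mkdir -p pics; python3 - <<'E'
from plant import robot
import cv2
for c in("top","scene"):
    cv2.imwrite(f"pics/{c}0.png",robot.read_camera(c))
    for n in("wide_stopper","squat_bottle","dish","narrow_stopper"):
        print(c,n,[(d['conf'],d['centre']) for d in robot.landmark_of(c,n)])
s=robot.read_state();print(s['t'],s['tool_pos'],s['orientation'],s['opening'])
print(robot.calibration("top"))
E
```

```text
top wide_stopper [(0.7, [0.5052, 0.1876, -0.0004]), (0.67, [0.6337, 0.1604, 0.0927])]
top squat_bottle [(0.66, [0.6365, 0.1558, -0.003])]
top dish []
top narrow_stopper [(0.97, [0.6125, -0.1747, 0.1475])]
scene wide_stopper [(0.8, [0.632, 0.1543, 0.0875]), (0.55, [0.5024, 0.1912, -0.0043]), (0.46, [0.6117, -0.1742, 0.1441])]
scene squat_bottle [(0.73, [0.6299, 0.1568, 0.0016]), (0.46, [0.61, -0.1732, 0.1438])]
scene dish [(0.73, [0.4796, 0.0563, -0.0009])]
scene narrow_stopper [(0.74, [0.6118, -0.1752, 0.1448])]
0.5 [ 0.18978092 -0.56917428  0.21857654] [-3.10091298e+00 -5.03248682e-01  2.06053304e-05] 0.09333696175895766
{'vertical_fov': 45.11523333253731, 'cx': 315.53893992389374, 'cy': 206.45070411955442, 'rvec': array([ 2.17166667, -2.17453819,  0.09928183]), 'tvec': array([-0.00583265,  0.56599593,  0.85049664])}
```

View pics/top0.png

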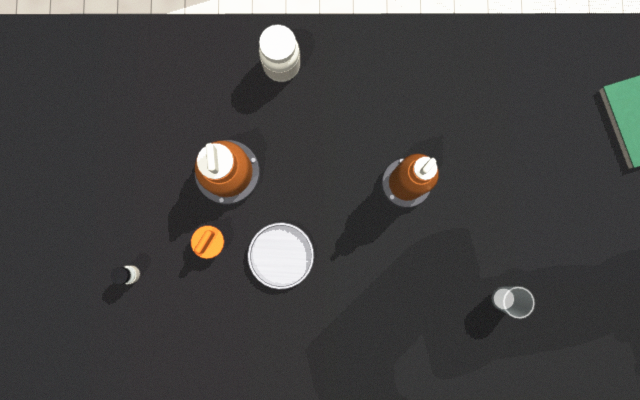

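View pics/scene0.png

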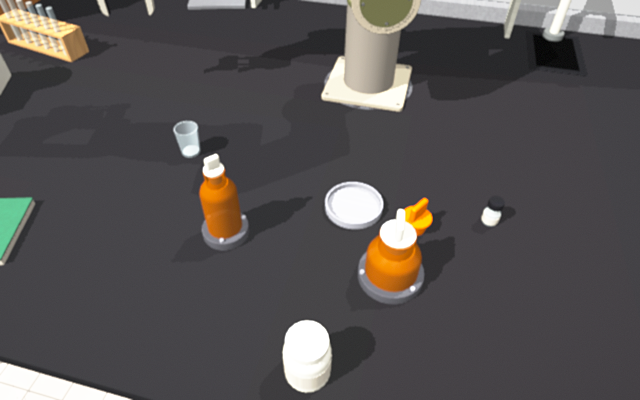

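Top view: the squat bottle is at about (226,172) with its stopper blade from (210,147) to (213,170). The dish is at (281,256), the orange look-alike at (207,242) and the tall bottle at (412,178). Next I'll zoom in on the blade and rectify it at blade-top height.

```bash
cat > h.py <<'E'
import numpy as np,cv2
from plant import robot
def cam(n):
    c=robot.calibration(n);f=200/np.tan(np.radians(c['vertical_fov']/2))
    return np.array([[f,0,c['cx']],[0,f,c['cy']],[0,0,1]]),cv2.Rodrigues(c['rvec'])[0],c['tvec']
def p2w(n,uv,z):
    K,R,t=cam(n);d=R.T@np.linalg.solve(K,[*uv,1]);o=-R.T@t
    return o+d*(z-o[2])/d[2]
def rect(img,n,z,x0,y0,size=.1,px=500):
    """bench-parallel plane view at height z; image right = +x, image down = -y"""
    K,R,t=cam(n);H=K@np.c_[R[:,0],R[:,1],R[:,2]*z+t]
    s=size/px;A=np.array([[s,0,x0-size/2],[0,-s,y0+size/2],[0,0,1]])
    return cv2.warpPerspective(img,H@A,(px,px),flags=cv2.INTER_CUBIC|cv2.WARP_INVERSE_MAP)
E
python3 - <<'E'
from h import *
a=cv2.imread('pics/top0.png');b=cv2.imread('pics/scene0.png')
o=np.hstack([rect(a,'top',.162,.633,.157,.1,400),rect(b,'scene',.162,.633,.157,.1,400)])
for k in(0,400):
    cv2.line(o,(k+200,0),(k+200,399),(0,255,0),1);cv2.line(o,(k,200),(k+399,200),(0,255,0),1)
cv2.imwrite('pics/r1.png',o)
g=a[215:300,240:325].min(2);m=(g>110).astype(np.uint8)
c=max(cv2.findContours(m,0,2)[0],key=cv2.contourArea);(u,v),r=cv2.minEnclosingCircle(c)
u+=240;v+=215
p=p2w('top',(u,v),.018);q=p2w('top',(u+r,v),.018);print(u,v,r,p,np.linalg.norm(p-q))
E
```

```text
280.23880767822266 255.31840896606445 33.36502456665039 [0.47745905 0.05783777 0.018     ] 0.06077036895589212
```

View pics/r1.png

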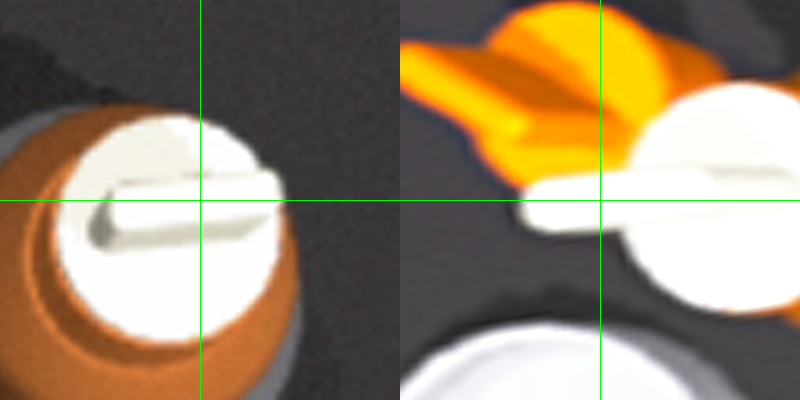

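Blade-top centre is about (0.6325, 0.157), with the blade about +5° from world x, and both cameras agree. The dish is at (0.4775, 0.058), and its measured radius of 60.8 mm fits the given 60. I'll lift first, then travel.

play_rows(increments="0 0 -50 0 -1; 0 0 -90 0 -1; 650 -549 -90 13.4 -1; 650 -549 -90 13.4 -1; 650 -549 -90 13.4 -1; 650 -549 -90 13.4 -1; 650 -549 -90 13.4 -1; 650 -549 -90 13.4 -1; 650 -549 -90 13.4 -1; 650 -549 -90 13.4 -1; 650 -549 -90 13.4 -1; 650 -549 -90 13.4 -1; 650 -549 -90 13.4 -1; 650 -549 -90 13.4 -1; 650 -549 -90 13.4 -1; 650 -549 -90 13.4 -1; 650 -549 -90 13.4 -1; 650 -549 -90 13.4 -1; 650 -549 -90 13.4 -1; 650 -549 -90 13.4 -1", force=30)

```text
t: 2.5
tool_pos: [0.6336, 0.1625, 0.3051]
orientation: [-3.137, -0.146, 0.007]
force: [-0.6, -0.9, -0.9]
opening: 0.0929
gripper_force: 0.0
```

play_rows(increments="0 0 0 0 -1; 0 0 0 0 -1; 0 0 0 0 -1")

```text
t: 2.8
tool_pos: [0.6327, 0.1558, 0.3098]
orientation: [3.139, 0.136, 0.002]
force: [-0.4, 0.3, -0.5]
opening: 0.0934
gripper_force: 0.0
```

```bash
python3 - <<'E'
from h import *
s=robot.read_state();print(s['t'],s['tool_pos'],cv2.Rodrigues(s['orientation'])[0].round(4).tolist(),s['q'])
b=robot.read_camera('scene');cv2.imwrite('pics/s2.png',b)
E
```

```text
2.8 [0.63265744 0.15584663 0.30975254] [[0.9963, 0.0863, 0.0014], [0.0863, -0.9963, 0.0], [0.0014, 0.0001, -1.0]] [ 1.62994891e-01  2.52830231e-01  1.18601869e+00 -2.21615177e-04
  1.70131497e+00  1.64739163e+00]
```

play_rows(increments="0 -1 50 0 -1; 0 -1 100 0 -1; 0 -1 130 0 -1; 0 -1 150 0 -1; 0 -1 165 0 -1; 0 -1 176 0 -1; 0 -1 176 0 -1; 0 -1 176 0 -1; 0 -1 176 0 -1")

```text
t: 3.75
tool_pos: [0.6338, 0.1583, 0.1345]
orientation: [-3.138, -0.138, -0.004]
force: [0.1, 0.8, 0.3]
opening: 0.0928
gripper_force: 0.0
```

```bash
python3 - <<'E'
from h import *
s=robot.read_state();print(s['t'],s['tool_pos'],s['force'])
a=robot.read_camera('top');b=robot.read_camera('scene')
o=np.hstack([cv2.resize(a[100:220,150:280],(390,360),interpolation=2),cv2.resize(b[170:290,330:460],(390,360),interpolation=2)])
cv2.imwrite('pics/r3.png',o)
E
```

```text
3.75 [0.63377724 0.15830678 0.13450079] [0.05134825 0.84600835 0.32368992]
```

View pics/r3.png

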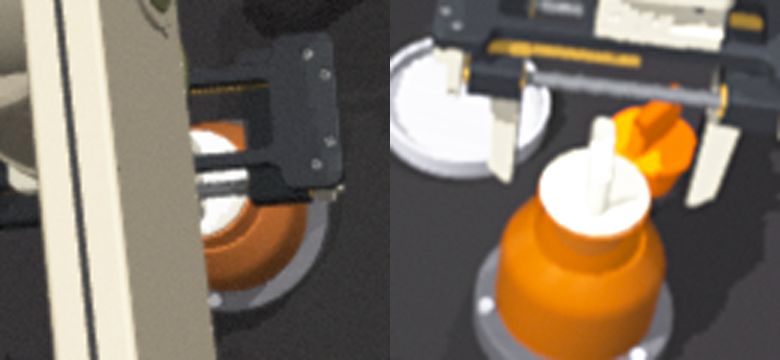

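The fingers straddle the blade, with fingertips at about crop (500,180) and (705,205) and the blade midway at x≈600. Closing now.

play_rows(increments="0 0 0 0 1; 0 0 0 0 1; 0 0 0 0 1; 0 0 0 0 1; 0 0 0 0 1; 0 0 0 0 1; 0 0 0 0 1; 0 0 0 0 1; 0 0 0 0 1; 0 0 0 0 1; 0 0 0 0 1; 0 0 0 0 1", force=40)

```text
t: 5.05
tool_pos: [0.6327, 0.1581, 0.1326]
orientation: [3.138, 0.138, -0.0]
force: [-0.9, -1.5, 0.8]
opening: 0.0116
gripper_force: 40.0
```

```bash
python3 - <<'E'
from h import *
s=robot.read_state();print(s['t'],s['tool_pos'],s['force'],s['wrist_torque'],s['opening'],s['gripper_force'],s['orientation'])
E
```

```text
5.05 [0.63270209 0.15807287 0.13264766] [-0.90643215 -1.4920283   0.82425449] [-0.10752319 -0.00946345  0.03428317] 0.011632333620448146 39.988115429878235 [ 3.13840285e+00  1.38010481e-01 -4.59123472e-05]
```

play_rows(increments="0 0 0 0 1; 0 0 0 -4 1; 0 0 0 -8 1; 0 0 0 -12 1; 0 0 0 -16 1; 0 0 0 -20 1; 0 0 0 -24 1; 0 0 0 -28 1; 0 0 0 -32 1; 0 0 0 -36 1; 0 0 0 -40 1; 0 0 0 -44 1; 0 0 0 -48 1; 0 0 0 -52 1; 0 0 0 -55 1; 0 0 0 -55 1; 0 0 0 -55 1; 0 0 0 -55 1", force=58)

```text
t: 6.85
tool_pos: [0.6329, 0.1577, 0.1327]
orientation: [2.721, 1.569, 0.0]
force: [1.1, -3.9, -0.5]
opening: 0.0116
gripper_force: 58.0
```

```bash
python3 - <<'E'
from h import *
s=robot.read_state();print(s['t'],s['tool_pos'],s['force'],s['wrist_torque'],s['opening'],s['gripper_force'],cv2.Rodrigues(s['orientation'])[0].round(3).tolist())
b=robot.read_camera('scene')
cv2.imwrite('pics/r4.png',cv2.resize(b[150:290,320:460],(560,560),interpolation=2))
E
```

```text
6.85 [0.63291297 0.1577298  0.13270649] [ 1.06343322 -3.93489895 -0.49174617] [-0.85945288 -0.41543828 -0.16939369] 0.011581646698427804 58.01672101020813 [[0.501, 0.866, 0.0], [0.866, -0.501, -0.001], [-0.0, 0.001, -1.0]]
```

View pics/r4.png

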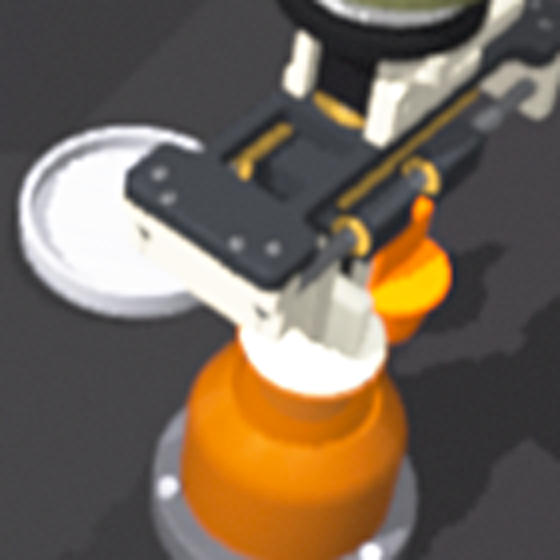

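The blade turned with the gripper to about 60° in world, and the opening held at 11.6 mm, so it hasn't slipped. Now the straight pull.

play_rows(increments="0 0 -5 0 1; 0 0 -10 0 1; 0 0 -16 0 1; 0 0 -24 0 1; 0 0 -34 0 1; 0 0 -46 0 1; 0 0 -58 0 1; 0 0 -70 0 1; 0 0 -75 0 1; 0 0 -75 0 1; 0 0 -75 0 1")

```text
t: 8.0
tool_pos: [0.6326, 0.1581, 0.2073]
orientation: [-2.72, -1.572, 0.001]
force: [-0.2, 0.2, -2.6]
opening: 0.0115
gripper_force: 58.0
```

```bash
python3 - <<'E'
from h import *
s=robot.read_state();print(s['t'],s['tool_pos'],s['force'],s['opening'])
b=robot.read_camera('scene')
cv2.imwrite('pics/r5.png',cv2.resize(b[130:290,310:470],(560,560),interpolation=2))
R=cv2.Rodrigues(s['orientation'])[0]
d=np.array([.478,.0575,.2])-s['tool_pos'];print(R.T@d*1000)
E
```

```text
8.0 [0.63257999 0.15812948 0.20733326] [-0.2276255   0.15302017 -2.6479877 ] 0.011545925220997653
[-164.38353488  -83.65656034    7.39435304]
```

View pics/r5.png

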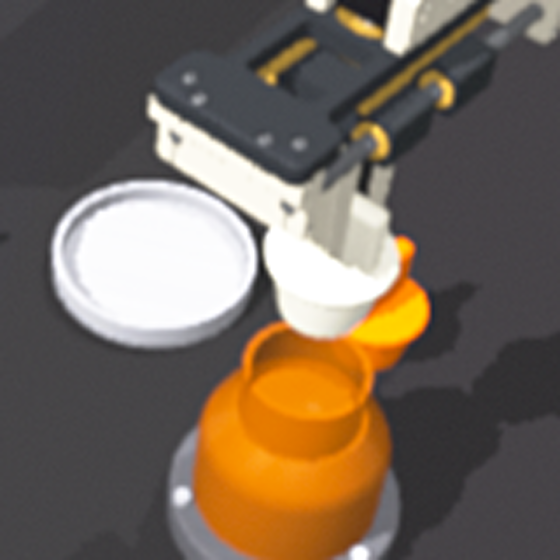

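The stopper is clear of the neck at crop (325,280), the mouth is empty at (308,370), and the weight reads 1.5–2.6 N. Moving over the dish and down to just above its floor.

play_rows(increments="-30 -15 0 0 1; -65 -33 0 0 1; -100 -51 0 0 1; -135 -69 0 0 1; -164 -84 0 0 1; -164 -84 0 0 1; -164 -84 0 0 1; -164 -84 30 0 1; -164 -84 60 0 1; -164 -84 90 0 1; -164 -84 115 0 1; -164 -84 135 0 1; -164 -84 145 0 1; -164 -84 150 0 1; -164 -84 152 0 1; -164 -84 152 0 1; -164 -84 152 0 1; -164 -84 152 0 1")

```text
t: 9.85
tool_pos: [0.4788, 0.0581, 0.0566]
orientation: [2.72, 1.571, 0.002]
force: [0.6, -0.0, -1.1]
opening: 0.0118
gripper_force: 58.0
```

```bash
python3 - <<'E'
from h import *
s=robot.read_state();print(s['t'],s['tool_pos'],s['force'],s['opening'])
b=robot.read_camera('scene')
cv2.imwrite('pics/r6.png',cv2.resize(b[120:260,290:430],(560,560),interpolation=2))
E
```

```text
9.85 [0.47878114 0.05807442 0.05660212] [ 0.58451885 -0.04270149 -1.05959416] 0.011753492885458279
```

View pics/r6.png

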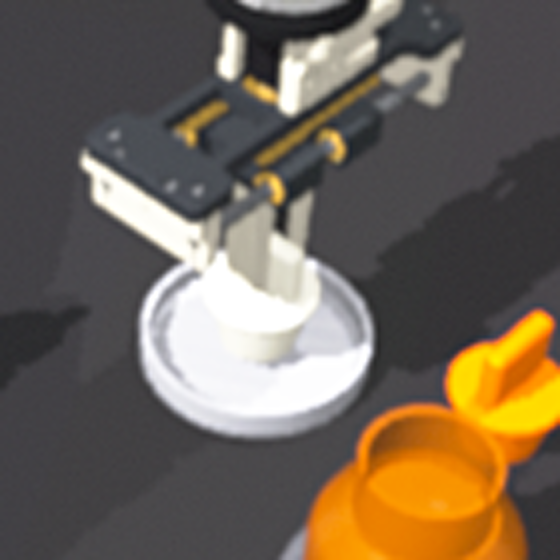

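The stopper hangs upright over the middle of the dish, with its foot at about crop (258,350) and the dish centre at about (258,335). Lowering the last millimetres slowly.

play_rows(increments="0 0 1 0 1; 0 0 2 0 1; 0 0 3 0 1; 0 0 4 0 1; 0 0 5 0 1; 0 0 6 0 1; 0 0 7 0 1; 0 0 7 0 1; 0 0 7 0 1; 0 0 7 0 1")

```text
t: 10.9
tool_pos: [0.478, 0.0581, 0.0487]
orientation: [2.72, 1.572, 0.0]
force: [-0.1, 0.3, -1.6]
opening: 0.0118
gripper_force: 58.0
```

play_rows(increments="0 0 0.5 0 1; 0 0 1 0 1; 0 0 1 0 1; 0 0 1.5 0 1; 0 0 1.5 0 1; 0 0 1.5 0 1")

```text
t: 11.5
tool_pos: [0.4781, 0.0581, 0.0476]
orientation: [2.72, 1.572, 0.0]
force: [-3.4, -0.4, 5.2]
opening: 0.0121
gripper_force: 58.0
```

Contact: force z went from −1.6 to +5.2 N. Releasing gently, then retreating upward.

play_rows(increments="0 0 -0.3 0 1; 0 0 -0.3 0 1; 0 0 -0.3 0 0.6; 0 0 -0.3 0 0.3; 0 0 -0.3 0 0; 0 0 -0.3 0 0; 0 0 -0.3 0 0; 0 0 -0.3 0 0; 0 0 -10 0 0; 0 0 -30 0 0; 0 0 -60 0 0; 0 0 -100 0 0; 0 0 -150 0 0; 0 0 -180 0 0; 0 0 -180 0 0; 0 0 -180 0 0; 0 0 -180 0 0", force=5)

```text
t: 13.2
tool_pos: [0.4772, 0.058, 0.2258]
orientation: [-2.719, -1.571, 0.003]
force: [-0.7, -1.3, 0.3]
opening: 0.0465
gripper_force: 0.0
```

```bash
python3 - <<'E'
from h import *
s=robot.read_state();print(s['t'],s['tool_pos'],s['force'],s['opening'])
b=robot.read_camera('scene')
cv2.imwrite('pics/r7.png',cv2.resize(b[100:300,190:450],(780,600),interpolation=2))
for n in('wide_stopper','dish','narrow_stopper'):print(n,[(d['conf'],d['centre']) for d in robot.landmark_of('scene',n)])
E
```

```text
13.2 [0.47720589 0.05804877 0.22584065] [-0.68107001 -1.34871909  0.27585122] 0.04650502941648381
wide_stopper [(0.98, [0.4758, 0.0575, 0.0045]), (0.67, [0.5042, 0.1886, -0.0079])]
dish [(0.65, [0.4779, 0.0591, -0.0013])]
narrow_stopper [(0.66, [0.6101, -0.1732, 0.1429])]
```

View pics/r7.png

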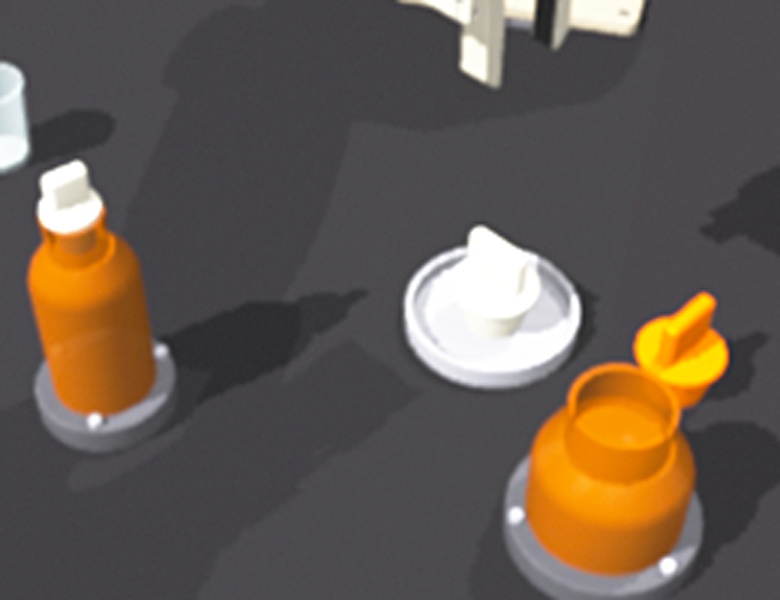

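The stopper stands upright in the dish at crop (495,290), the gripper is clear, and the narrow stopper is still in place at (70,195). Handing in.

```bash
python3 -c "
from plant import robot
print(robot.close_job())"
```

```text
the job is handed in; nothing more can be done
None
```

I twisted the wide stopper about 55° to free it, pulled it straight up out of the neck and set it down upright near the middle of the dish (about 3 mm off centre); the narrow stopper was left untouched and the job is handed in, with no verdict returned.

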